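Find the pitch leaf that fits the press screw

ROBOT

A 6-joint arm with a two-finger parallel gripper is mounted at the origin on a cart in front of the work surface, level with it; the furniture and walls round the work are solid. World frame = base frame: x ahead of the robot, y to its left, z up, the work surface at z = 0. Lengths are in mm, angles in rad, forces in N, time in s.
With the tool pointing down it reaches from about 275 to 750 mm from the base axis. Payload 10.2 kg.
Tool frame: the origin (TCP) lies midway between the tips of the shut fingers; the grasp point (between the pads) lies 19 mm behind it; x points along the fingers, y is the direction in which the jaws open and shut, and the axes are right-handed (so a half turn about x gives the same grasp; the last joint's range is limited). The gripper opens to 85 mm and grips with 20 to 120 N. Pads are 22 mm wide; open, the fingers measure 114 mm over their backs; the gripper's body (76 mm by 85 mm) begins 54 mm behind the grasp point. The pads swing forward as they close: fully open they stand 13 mm farther back than shut.
Start: joints at [-1.456, 0.313, 1.498, -0, 1.331, -0.223], TCP at [173.979, -495.341, 231.294] pointing down, gripper open.
Joint ranges: [-2.94, 2.94], [-0.97, 2.17], [0.19, 2.56], [-1.23, 4.37], [0.02, 3.11], [-2.88, 2.88]. Speed limits (rad/s): [2.39, 2.39, 3.01, 3.14, 3.14, 3.14].

INTERFACE

Orientations are given as a unit quaternion [w, x, y, z].
In Python, from rig import sense, capture, get_calibration, finish_job gives the robot as it stands.
- The arm moves only by the tool jog_arm, never from a script. Its argument "increments" is a list of rows, each an object of numbers: "rx", "ry", "rz": the turn, a rotation vector about the tool's x, y, z in rad; "x", "y", "z": the shift along the tool's x, y, z in mm; "hand": the finger opening in mm, from 0 to 85.4. A call has 1 to 5 rows; each row shifts and turns the commanded pose from where the row before left it, along the tool's axes as they then stand; what a row does not reach is not made up. A row lasts 1/8 s, in which the tool goes at most 62.5 mm and 10.7 degrees, less where a joint would pass 70% of its speed; a pose out of reach is approached as far as the arm can. A call with a gripper value outside its range is refused whole. The fingers move at their own pace and stop on an object; "force" is the grip in N (left out, the last holds). Time passes only in rows, so rows that do not move let the fingers close. It gives the time, the measured TCP pose, the force and the opening at its end, in the units of the state.
- sense(): the state, without advancing time (a new reading comes with each control period).
- capture(name): name is "scene" or "top" or "wrist"; returns the picture (384x512x3 uint8, red, green, blue); there is no depth.
- get_calibration(name): a dict with "camera_matrix" (3x3 intrinsics, pixels), "R" (3x3) and "t" (3): a world point X has camera coordinates R X + t; the wrist camera has in their place "T_tool_cam" (4x4, takes a point from camera to tool coordinates, whose origin is the TCP and whose axes are the tool frame's). Camera axes: x right, y down, z forward; pixel columns grow to the right and rows downward; lengths in mm; the calibration is good to about 2 mm. The wrist camera is an equidistant fisheye: a pixel r from the principal point sees the ray r / f radians off the axis. A picture is of the moment at which its call begins: read the wrist's pose just before it. get_calibration takes no time and is no camera call.
- finish_job(): hands the job in, once; it reports no verdict.
The state is a dict: "time_s": time; "joints": joint angles; "dq": joint speeds; "tau": joint torques, N m; "eef_pos": TCP position; "ee_rot": TCP orientation; "force": force on the tool from outside, world axes, zero at the start; "wrist_torque": the same for the moment, N m; "grip_width": opening from 0.0 (shut) to 1.0 (fully open).
Only numpy, scipy, OpenCV 4.12 (cv2) and the standard library are available. Lean on these libraries where they do the work, as an engineer would, in place of code of your own. Each camera call takes 0.05 s, during which the arm holds its last target.

TASK

Find which of the three comb leaves in the rack matches the thread of the press screw nearer to you, trying as many as you need on top of that screw. Leave the leaf that meshes fully standing upright by itself along the top of that screw near the middle of its thread, teeth fully home in the thread, and have the other two standing upright in the rack, any bay. Do not disturb the other things on the table.

Things in the scene. Friction and masses are not known exactly. Their poses are not given: they have to be found in the camera images.
- leaf_1_mid (a point): centre of a loose aluminium pitch-comb leaf: upright plate 12 mm thick (x), 70 mm long (y), 40.5 mm high (z), 60 g, teeth along its lower edge. The three leaves differ only in tooth spacing: 10, 12 and 14 mm (which is which is not told); either way round fits. This point is 20.25 mm above the tooth tips. Pinch across the thickness, at mid-length, upper half
- leaf_2_mid (a point): centre of a loose aluminium pitch-comb leaf: upright plate 12 mm thick (x), 70 mm long (y), 40.5 mm high (z), 60 g, teeth along its lower edge. The three leaves differ only in tooth spacing: 10, 12 and 14 mm (which is which is not told); either way round fits. This point is 20.25 mm above the tooth tips. Pinch across the thickness, at mid-length, upper half
- leaf_3_mid (a point): centre of a loose aluminium pitch-comb leaf: upright plate 12 mm thick (x), 70 mm long (y), 40.5 mm high (z), 60 g, teeth along its lower edge. The three leaves differ only in tooth spacing: 10, 12 and 14 mm (which is which is not told); either way round fits. This point is 20.25 mm above the tooth tips. Pinch across the thickness, at mid-length, upper half
- leaf_1: the same leaf; origin under its centre, level with the tooth tips. Blunt teeth 4.5 mm high, one exactly at mid-length; this point is 4.5 mm below the tooth roots, leaf centre 15.75 mm above the roots. At the start it stands teeth down in one of the rack's bays (which bay varies)
- leaf_2: the same leaf; origin under its centre, level with the tooth tips. Blunt teeth 4.5 mm high, one exactly at mid-length; this point is 4.5 mm below the tooth roots, leaf centre 15.75 mm above the roots. At the start it stands teeth down in one of the rack's bays (which bay varies)
- leaf_3: the same leaf; origin under its centre, level with the tooth tips. Blunt teeth 4.5 mm high, one exactly at mid-length; this point is 4.5 mm below the tooth roots, leaf centre 15.75 mm above the roots. At the start it stands teeth down in one of the rack's bays (which bay varies)
- screw_a_top (a point): top of a fixed steel press screw lying level, 56 mm across the crests, threaded over 130 mm along its y; grooves 5 mm deep, 60 degree thread, spacing that of one leaf (not told). It lies in the nearer or farther place of the stand (varies; the other screw has the other). Point: mid-length, at crest height, over the middle of a groove: a leaf's middle tooth fits here or any whole number of grooves along
- screw_b_top (a point): the same point of the other screw, alike but for its thread spacing. On the matching thread a leaf sinks until its tooth roots meet the crests (leaf centre 15.75 mm above this point); a wrong one stays on the crests, about 4 mm higher. Teeth find the grooves from about 2 mm off. A seated leaf stands by itself if upright and centred across the screw
- screw_stand: fixed wooden stand 250 x 190 x 12 mm that carries the two parallel screws (crests 74 mm above the table) in 45 mm high saddles; origin at the centre of its underside. Its x points from the nearer screw (at x = -65 mm) to the farther one (at +65 mm), its y along the screws
- rack: fixed dark wooden rack 46 x 284 mm, base 8 mm thick, origin under its centre; three bays in a row along its y at -90, 0 and +90 mm. A leaf stands on the base lengthwise along y, its ends in slots (17 mm wide, bay 76 mm long) of posts 28 mm high; its middle 58 mm is free on both sides. Racked leaf centre: 28.25 mm above the table
- mould: bystander: round silicone mould, 68 mm across, 51 mm high, open; origin under its centre; leave alone
- glass_cup: bystander: small empty tealight glass, 60 mm across, 34 mm high; origin under its centre; leave alone
- pen: bystander: marker pen lying down, 135 mm long, 17 mm thick; origin under its centre, y along it; leave alone
Mind the look-alikes: they are no part of the job. Leave any orange look-alike of the leaf_1 alone.

How it is judged:
By the outcome, as a careful person would: the job done as asked, in the order asked, and still so for the second after the job is handed in, with the robot touching nothing.
It also fails if it takes over 72 s, if anything falls off the work surface, if the arm or the gripper's body presses on something with over 40 N, if the wrist force passes 120 N, or if a joint passes its speed limit or range.

## Working session

There is one attempt and no reset: what is moved stays moved. The work goes in short steps, Python scripts to look and compute and a tool call to move; the robot and the scene stay as the last step left them, time stands still between calls to the robot, and variables do not carry over. Pictures are saved under pics/ and viewed, and the job is handed in when it is done.

Besides the shell and the picture viewer there is one more tool, called after "Request:" in YAML: its name, and indented under it one key for each argument. jog_arm: Moves the arm, as the interface text tells. Its arguments: {"type":"object","properties":{"increments":{"type":"array","items":{"type":"object","properties":{"rx":{"type":"number"},"ry":{"type":"number"},"rz":{"type":"number"},"x":{"type":"number"},"y":{"type":"number"},"z":{"type":"number"},"hand":{"type":"number"}}}},"force":{"type":"number"}},"required":["increments"]}

```bash
ls; mkdir -p pics
cat > h.py <<'E'
import numpy as np, cv2
from rig import sense, capture, get_calibration
def save(n,im,): cv2.imwrite(f'pics/{n}.png',cv2.cvtColor(im,cv2.COLOR_RGB2BGR))
def ray(cam,uv,z):
    c=get_calibration(cam);K=np.array(c['camera_matrix']);R=np.array(c['R']);t=np.array(c['t'])
    uv=np.atleast_2d(uv).astype(float)
    d=(np.linalg.inv(K)@np.c_[uv,np.ones(len(uv))].T).T@R
    o=-R.T@t
    return o+d*((z-o[2])/d[:,2])[:,None]
def proj(cam,X):
    c=get_calibration(cam);K=np.array(c['camera_matrix']);R=np.array(c['R']);t=np.array(c['t'])
    p=(np.atleast_2d(X)@R.T+t)@K.T
    return p[:,:2]/p[:,2:]
E
python3 - <<'E'
from h import *
print(sense())
for n in ['scene','top','wrist']:
    im=capture(n);save(n+'0',im)
    c=get_calibration(n);print(n,{k:np.round(v,3).tolist() if not isinstance(v,str) else v for k,v in c.items()})
E
```

```text
pics
{'time_s': 0.0, 'joints': array([-1.45643686e+00,  3.13464160e-01,  1.49845620e+00, -1.37719180e-06,
        1.33101321e+00, -2.23427503e-01]), 'dq': array([-0.00131841, -0.00040722, -0.00061964, -0.00069139, -0.00041362,
        0.00086394]), 'tau': array([-2.33229643e-03, -4.12277842e+01, -2.59742868e+01, -3.88868166e-04,
        4.24744299e-03,  1.26949135e-05]), 'eef_pos': array([ 173.92826816, -495.06919287,  230.72064032]), 'ee_rot': array([ 0.11838545,  0.69707081,  0.11933226, -0.69702007]), 'force': array([-0.65847541,  0.35943979,  0.15988418]), 'wrist_torque': array([-0.01008568,  0.05447519, -0.0286797 ]), 'grip_width': 1.0011128374448768}
scene {'camera_matrix': [[411.897, 0.0, 256.443], [0.0, 411.897, 194.683], [0.0, 0.0, 1.0]], 'R': [[-0.734, -0.679, -0.013], [-0.262, 0.3, -0.917], [0.627, -0.67, -0.399]], 't': [454.987, 183.965, 805.702]}
top {'camera_matrix': [[460.01, 0.0, 255.904], [0.0, 460.01, 191.178], [0.0, 0.0, 1.0]], 'R': [[0.017, -1.0, -0.008], [-0.987, -0.016, -0.158], [0.157, 0.011, -0.987]], 't': [76.503, 534.489, 1099.986]}
wrist {'camera_matrix': [[297.319, 0.0, 259.185], [0.0, 297.319, 196.724], [0.0, 0.0, 1.0]], 'T_tool_cam': [[0.0, -0.274, 0.962, -143.708], [1.0, 0.0, -0.0, -1.05], [-0.0, 0.962, 0.274, -70.261], [0.0, 0.0, 0.0, 1.0]]}
```

View pics/scene0.png

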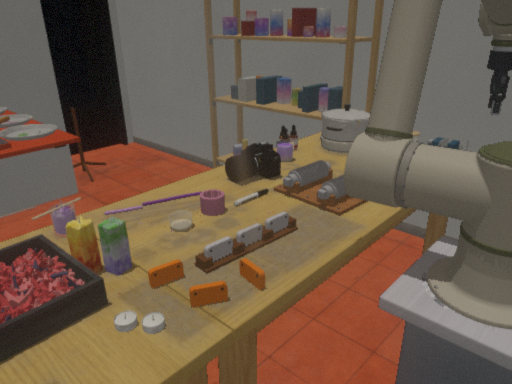

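View pics/top0.png

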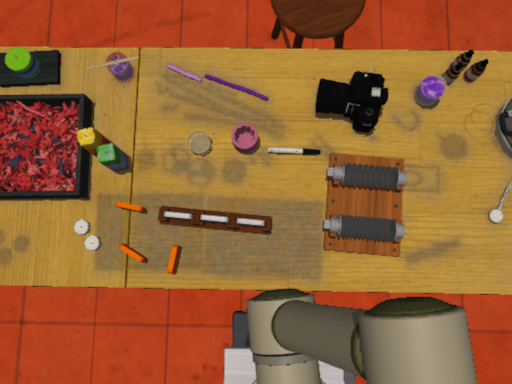

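View pics/wrist0.png

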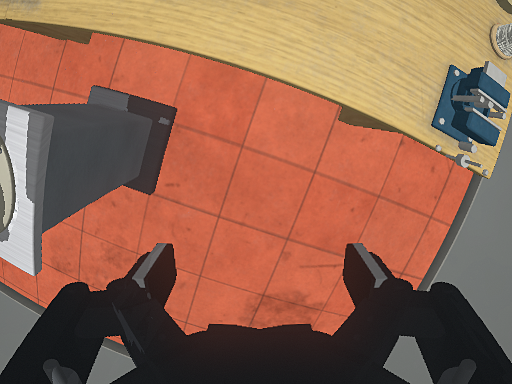

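Run:
```python
import cv2
a=cv2.imread('pics/top0.png')
cv2.imwrite('pics/topc1.png',cv2.resize(a[195:245,150:285],None,fx=5.9,fy=5.9,interpolation=2))
cv2.imwrite('pics/topc2.png',cv2.resize(a[145:265,315:415],None,fx=5,fy=5,interpolation=2))
a=cv2.imread('pics/scene0.png')
cv2.imwrite('pics/scc1.png',cv2.resize(a[200:275,190:310],None,fx=6,fy=6,interpolation=2))
```

```text
(no output)
```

View pics/topc1.png

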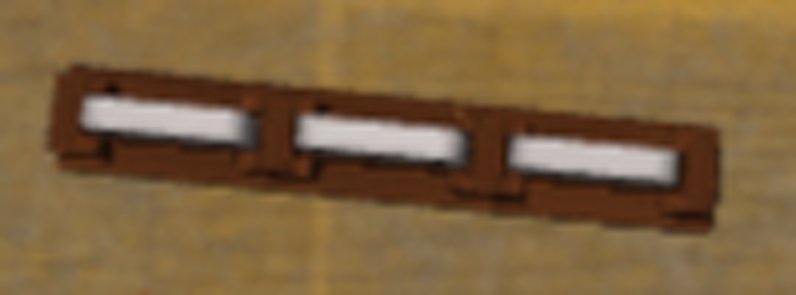

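View pics/topc2.png

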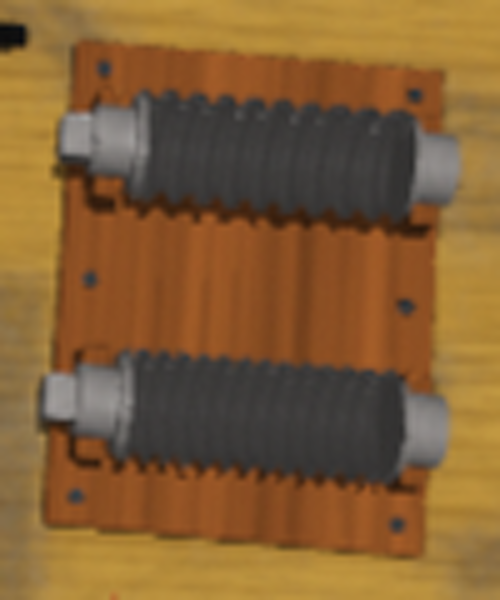

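View pics/scc1.png

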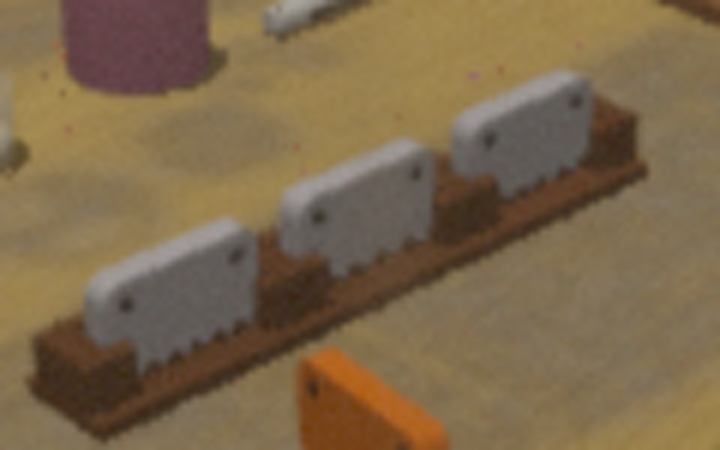

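Run:
```python
from h import *
im=cv2.cvtColor(cv2.imread('pics/top0.png'),cv2.COLOR_BGR2RGB)
hsv=cv2.cvtColor(im,cv2.COLOR_RGB2HSV)
m=((hsv[...,1]<60)&(hsv[...,2]>140)).astype(np.uint8);m[:,:155]=0;m[:,280:]=0;m[:200]=0;m[240:]=0
n,l,s,c=cv2.connectedComponentsWithStats(m)
P=[]
for i in range(1,n):
    if s[i,4]<50: continue
    ys,xs=np.where(l==i); r=cv2.minAreaRect(np.c_[xs,ys].astype(np.float32))
    p=ray('top',r[0],48.5)[0];P.append(p); b=ray('top',cv2.boxPoints(r),48.5)
    print(s[i],c[i],p.round(1),[np.linalg.norm(b[k]-b[k-1]).round(1) for k in range(2)])
P=np.array(P);P=P[P[:,1].argsort()]
d=P[-1]-P[0];print('dir',np.degrees(np.arctan2(d[1],d[0])),np.linalg.norm(np.diff(P,axis=0),axis=1))
# screw: dark mask
m=((hsv[...,2]<95)&(hsv[...,1]<90)).astype(np.uint8);m[:,:320]=0;m[:,412:]=0;m[:150]=0;m[260:]=0
m=cv2.morphologyEx(m,cv2.MORPH_OPEN,np.ones((5,5)))
n,l,s,c=cv2.connectedComponentsWithStats(m)
for i in range(1,n):
    if s[i,4]<300: continue
    ys,xs=np.where(l==i); r=cv2.minAreaRect(np.c_[xs,ys].astype(np.float32))
    b=ray('top',cv2.boxPoints(r),46)
    print(s[i],r,ray('top',r[0],46)[0].round(1),b.round(1).tolist(),np.linalg.norm(b[0]-b[1]),np.linalg.norm(b[2]-b[1]))
# stand board
m=cv2.inRange(hsv,(5,110,60),(14,255,200));m[:,:315]=0;m[:,412:]=0;m[:145]=0;m[262:]=0
m=cv2.morphologyEx(m,cv2.MORPH_OPEN,np.ones((3,3)));ys,xs=np.where(m>0)
r=cv2.minAreaRect(np.c_[xs,ys].astype(np.float32));b=ray('top',cv2.boxPoints(r),12);print(r);print(b.round(1),b.mean(0),np.linalg.norm(b[0]-b[1]),np.linalg.norm(b[2]-b[1]))
m=cv2.inRange(hsv,(0,80,20),(12,255,110));m[:,:150]=0;m[:,285:]=0;m[:200]=0;m[240:]=0
m=cv2.morphologyEx(m,cv2.MORPH_OPEN,np.ones((3,3)));ys,xs=np.where(m>0)
r=cv2.minAreaRect(np.c_[xs,ys].astype(np.float32));b=ray('top',cv2.boxPoints(r),18);print(r);print(b.round(1),b.mean(0),np.linalg.norm(b[0]-b[1]),np.linalg.norm(b[2]-b[1]))
```

```text
[164 212  27   7 128] [177.25      214.6953125] [471.  277.8  48.5] [np.float64(64.2), np.float64(12.2)]
[201 215  26   7 131] [213.58015267 217.83969466] [464.4 188.1  48.5] [np.float64(62.2), np.float64(12.5)]
[237 218  27   7 130] [250.20769231 221.33846154] [457.3  98.4  48.5] [np.float64(64.2), np.float64(12.6)]
dir 85.6561600085901 [89.90049885 89.98455412]
[ 344  165   54   23 1035] ((370.8965759277344, 175.74139404296875), (53.564334869384766, 19.76482391357422), 4.763641834259033) [ 576.  -199.8   46. ] [[555.7, -131.3, 46.0], [605.7, -136.0, 46.0], [596.4, -268.6, 46.0], [546.5, -263.0, 46.0]] 50.23254384399743 132.86097861482426
[ 340  216   56   25 1105] ((368.01312255859375, 227.5742645263672), (55.2220458984375, 20.576168060302734), 5.946863651275635) [ 447.  -189.9   46. ] [[427.9, -120.2, 46.0], [478.1, -126.0, 46.0], [466.2, -259.9, 46.0], [416.2, -253.2, 46.0]] 50.514030283767006 134.46171544570157
((364.302978515625, 204.15611267089844), (75.70755767822266, 97.97846221923828), 3.8785247802734375)
[[ 390.8  -85.    12. ]
 [ 641.6 -103.6   12. ]
 [ 631.  -297.7   12. ]
 [ 381.3 -272.7   12. ]] [ 511.1807522  -189.75752483   12.        ] 251.5315846369698 194.33569965252374
((214.57901000976562, 219.69403076171875), (112.12908172607422, 17.23111343383789), 5.599339485168457)
[[452.7 330.6  18. ]
 [496.2 328.5  18. ]
 [473.   45.9  18. ]
 [429.9  49.6  18. ]] [462.92730335 188.6633549   18.        ] 43.55222545992705 283.54083186324675
```

```bash
cat >> h.py <<'E'
from scipy.spatial.transform import Rotation as Rn
def tool(s=None):
    s=s or sense();q=s['ee_rot'];return np.array(s['eef_pos']),Rn.from_quat(np.r_[q[1:],q[0]]).as_matrix()
def delta(target,Rt=None):
    """shift in present tool axes and rotvec (tool) to reach target"""
    p,R=tool();d=R.T@(np.array(target)-p)
    rv=Rn.from_matrix(R.T@Rt).as_rotvec() if Rt is not None else None
    return d.round(1),None if rv is None else rv.round(3)
def Rdown(yaw):  # tool x down, tool y horizontal at world angle yaw
    x=np.array([0,0,-1.]);y=np.array([np.cos(yaw),np.sin(yaw),0]);return np.c_[x,y,np.cross(x,y)]
def wray(uv,z,s):
    c=get_calibration('wrist');K=np.array(c['camera_matrix']);T=np.array(c['T_tool_cam']);p,R=tool(s)
    uv=np.atleast_2d(uv).astype(float);v=(uv-K[:2,2])/K[0,0];r=np.linalg.norm(v,axis=1)
    d=np.c_[v*(np.sin(r)/np.maximum(r,1e-9))[:,None],np.cos(r)]@T[:3,:3].T@R.T
    o=p+R@T[:3,3];return o+d*((z-o[2])/d[:,2])[:,None]
def wproj(X,s):
    c=get_calibration('wrist');K=np.array(c['camera_matrix']);T=np.array(c['T_tool_cam']);p,R=tool(s)
    q=((np.atleast_2d(X)-p)@R-T[:3,3])@T[:3,:3]
    th=np.arctan2(np.linalg.norm(q[:,:2],axis=1),q[:,2]);u=q[:,:2]/np.linalg.norm(q[:,:2],axis=1)[:,None]
    return u*th[:,None]*K[0,0]+K[:2,2]
E
python3 - <<'E'
from h import *
p,R=tool();print(p,R.round(3))
print('yaw of tool y',np.arctan2(R[1,1],R[0,1]))
E
```

```text
[ 173.95693601 -495.15371354  230.85967184] [[-0.     0.331 -0.943]
 [ 0.001 -0.943 -0.331]
 [-1.    -0.001 -0.   ]]
yaw of tool y -1.2330252463156426
```

```bash
cat >> h.py <<'E'
def plan(target,yaw,n):
    p,R=tool();Rt=Rdown(yaw);rv=Rn.from_matrix(R.T@Rt).as_rotvec();w=R@rv
    st=(np.array(target)-p)/n
    for k in range(n):
        Rk=Rn.from_rotvec(w*k/n).as_matrix()@R
        print((Rk.T@st).round(1),(rv/n).round(3))
YR=-0.0757
E
python3 - <<'E'
from h import *
plan([440,-235,180],-0.08,7)
E
```

```text
[  7.3 -22.5 -48.2] [-0.165 -0.     0.   ]
[  7.3 -14.3 -51.2] [-0.165 -0.     0.   ]
[  7.3  -5.7 -52.9] [-0.165 -0.     0.   ]
[  7.3   3.1 -53.1] [-0.165 -0.     0.   ]
[  7.3  11.7 -51.8] [-0.165 -0.     0.   ]
[  7.3  20.1 -49.2] [-0.165 -0.     0.   ]
[  7.3  27.9 -45.3] [-0.165 -0.     0.   ]
```

Request:
jog_arm:
  increments:
    - {"x":7,"y":-22.5,"z":-48,"rx":-0.165}
    - {"x":7,"y":-14,"z":-51,"rx":-0.165}
    - {"x":7,"y":-6,"z":-53,"rx":-0.165}
    - {"x":7,"y":3,"z":-53,"rx":-0.165}
    - {"x":7,"y":12,"z":-52,"rx":-0.165}

```text
schema error: expected keys rx, ry, rz, x, y, z, hand
```

Request:
jog_arm:
  increments:
    - {"x":7,"y":20,"z":-49,"rx":-0.165}
    - {"x":7,"y":28,"z":-45,"rx":-0.165}
    - {"x":0}

```text
schema error: expected keys rx, ry, rz, x, y, z, hand
```

Run:
```python
from h import *
import json
s=sense();print(s['time_s'],s['eef_pos'],tool(s)[1].round(3));save('w1',capture('wrist'))
json.dump({k:np.array(v).tolist() for k,v in s.items()},open('s1.json','w'))
```

```text
0.15 [ 173.95693601 -495.15371354  230.85967184] [[-0.     0.331 -0.943]
 [ 0.001 -0.943 -0.331]
 [-1.    -0.001 -0.   ]]
```

View pics/w1.png

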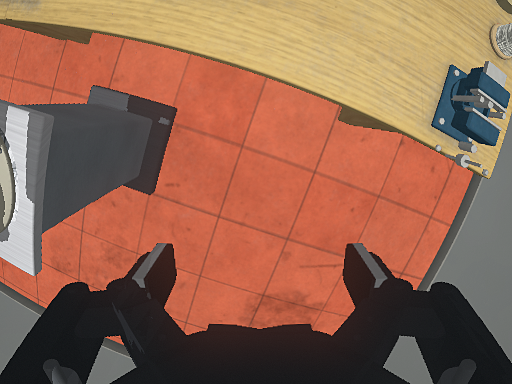

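All seven keys are needed in each row.

Request:
jog_arm:
  increments:
    - {"x":7,"y":-22.5,"z":-48,"rx":-0.165,"ry":0,"rz":0,"hand":85}
    - {"x":7,"y":-14,"z":-51,"rx":-0.165,"ry":0,"rz":0,"hand":85}
    - {"x":7,"y":-6,"z":-53,"rx":-0.165,"ry":0,"rz":0,"hand":85}
    - {"x":7,"y":3,"z":-53,"rx":-0.165,"ry":0,"rz":0,"hand":85}
    - {"x":7,"y":12,"z":-52,"rx":-0.165,"ry":0,"rz":0,"hand":85}

```text
time_s: 0.82
eef_pos: [364.8, -308.1, 196.1]
ee_rot: [0.39, 0.59, 0.39, -0.59]
force: [1.0, -0.8, -0.6]
grip_width: 0.996
```

Request:
jog_arm:
  increments:
    - {"x":7,"y":20,"z":-49,"rx":-0.165,"ry":0,"rz":0,"hand":85}
    - {"x":7,"y":28,"z":-45,"rx":-0.165,"ry":0,"rz":0,"hand":85}
    - {"x":0,"y":0,"z":0,"rx":0,"ry":0,"rz":0,"hand":85}

```text
time_s: 1.2
eef_pos: [441.0, -233.0, 181.7]
ee_rot: [0.481, 0.518, 0.482, -0.518]
force: [0.2, -0.2, -0.1]
grip_width: 0.993
```

```bash
cat >> h.py <<'E'
import json
def wshot(n):
    s=sense();im=capture('wrist');save(n,im)
    json.dump({k:np.array(v).tolist() for k,v in s.items()},open(n+'.json','w'));print(s['time_s'],np.round(s['eef_pos'],1));return s,im
E
python3 - <<'E'
from h import *
s,im=wshot('w2');print(tool(s)[1].round(3))
E
```

```text
1.2 [ 441.  -233.   181.7]
[[-0.001  0.997 -0.072]
 [ 0.001 -0.072 -0.997]
 [-1.    -0.001 -0.001]]
```

View pics/w2.png

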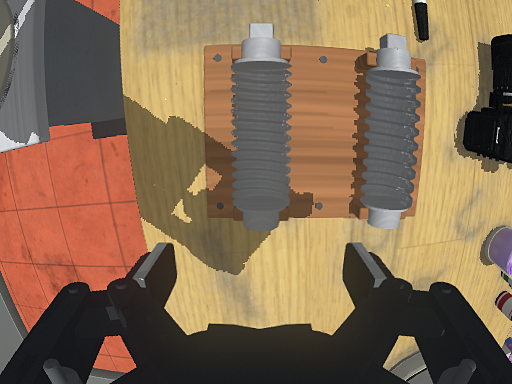

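Run:
```python
from h import *
a=cv2.imread('pics/w2.png')
cv2.imwrite('pics/w2c.png',cv2.resize(a[15:240,200:430],None,fx=2.6,fy=2.6,interpolation=2))
cv2.imwrite('pics/w2d.png',cv2.resize(a[50:220,220:300],None,fx=3.5,fy=3.5,interpolation=2))
```

```text
(no output)
```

View pics/w2c.png

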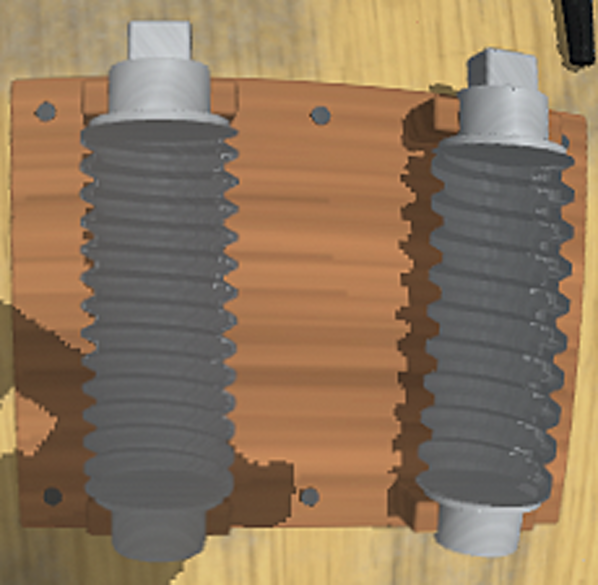

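View pics/w2d.png

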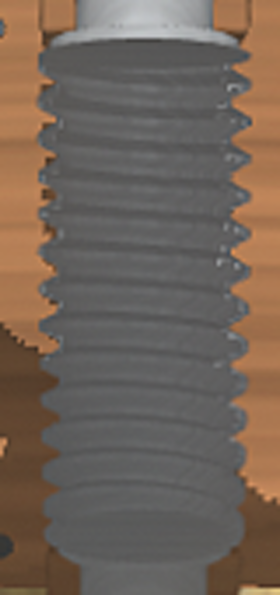

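Run:
```python
from h import *
s=json.load(open('w2.json'))
for nm,x0,ys in (('R',220+247/3.5,[87,122,158,196,232,270,308,345,383,419,455]),('L',220+43/3.5,[66,103,139,177,215,252,289,325,363,399,435,470])):
    p=wray([[x0,50+y/3.5] for y in ys],50,s)
    dd=p[-1]-p[0];print(nm,np.linalg.norm(np.diff(p,axis=0),axis=1).round(1),np.linalg.norm(dd)/(len(ys)-1),p[0].round(1),p[-1].round(1))
# far, from w2c
ys=[188,230,270,312,353,397,440]
p=wray([[200+561/2.6,15+y/2.6] for y in ys],50,s);print(np.linalg.norm(p[-1]-p[0])/6)
```

```text
R [ 9.4  9.6 10.1  9.6 10.1 10.1  9.9 10.3  9.8 10. ] 9.899082104772557 [ 477.4 -127.3   50. ] [ 471.6 -226.1   50. ]
L [10.   9.7 10.1 10.1  9.8  9.8  9.6 10.2  9.8  9.9  9.7] 9.889266356083148 [ 424.8 -117.9   50. ] [ 415.8 -226.3   50. ]
16.736143282633346
```

```bash
cat > screw.py <<'E'
from h import *
def screw(name,r0=66,r1=205,c0=215,c1=315,zs=49,pl=True):
    s=json.load(open(name+'.json'));im=cv2.imread(f'pics/{name}.png');hsv=cv2.cvtColor(im,cv2.COLOR_BGR2HSV)
    m=((hsv[...,1]<75)).astype(np.uint8);m[:,:c0]=0;m[:,c1:]=0
    n,l,st,_=cv2.connectedComponentsWithStats(m);i=1+st[1:,4].argmax();m=l==i
    L=[];R=[]
    for r in range(r0,r1):
        xs=np.where(m[r])[0]
        L.append((xs[0]-.5,r));R.append((xs[-1]+.5,r))
    PL=wray(L,zs,s);PR=wray(R,zs,s)
    # axis dir: mean line
    def fit(P):
        k=np.polyfit(P[:,1],P[:,0],1);return k
    kl,kr=fit(PL),fit(PR);k=(kl+kr)/2;print('slopes',kl,kr,'angle',np.degrees(np.arctan2(1,k[0])),'x at y=-190',np.polyval(k,-190),'width',(np.polyval(kr,-190)-np.polyval(kl,-190)))
    u=np.array([k[0],1])/np.hypot(k[0],1);nrm=np.array([u[1],-u[0]])
    out=[]
    for P,sg,kk in((PL,-1,kl),(PR,1,kr)):
        sx=P[:,:2]@u;off=sg*(P[:,0]-np.polyval(kk,P[:,1]))
        best=max(((abs(np.sum(off*np.exp(-2j*np.pi*sx/T))),T) for T in np.arange(8,16,.05)));T=best[1]
        ph=np.angle(np.sum(off*np.exp(-2j*np.pi*sx/10)));out.append((-ph/2/np.pi*10)%10);print('period',T,'crest phase mod10',out[-1])
    return u,k,out
E
python3 - <<'E'
from screw import *
u,k,o=screw('w2');print(u,o)
E
```

```text
slopes [7.71848361e-02 4.34265211e+02] [5.39365102e-02 4.82052437e+02] angle 86.24901813854164 x at y=-190 445.70229568336936 width 52.204407794597444
period 10.000000000000028 crest phase mod10 1.0314831537908478
period 10.000000000000028 crest phase mod10 5.305609419743765
[0.06542023 0.9978578 ] [np.float64(1.0314831537908478), np.float64(5.305609419743765)]
```

Run:
```python
from h import *
s=json.load(open('w2.json'))
a=cv2.imread('pics/w2.png')[85:170,225:300]
a=cv2.convertScaleAbs(a,alpha=2,beta=-80)
f=7;b=cv2.resize(a,None,fx=f,fy=f,interpolation=2)
u=np.array([0.0654,0.9979]);n=np.array([u[1],-u[0]]);base=np.array([445.7,-190.])
s0=base@u
for k in range(-6,7):
    sg=np.floor(s0/10)*10+3.2+10*k
    P=np.array([*(base+u*(sg-s0)),74]); q=wproj(P,s)[0]
    Q=np.array([*(base+u*(sg+5-s0)),74]); q2=wproj(Q,s)[0]
    cv2.circle(b,tuple(int(v) for v in ((q-[225,85]+.5)*f)),5,(0,255,0),-1)
    cv2.circle(b,tuple(int(v) for v in ((q2-[225,85]+.5)*f)),5,(0,0,255),-1)
    print(k,P.round(1),q.round(1))
cv2.imwrite('pics/w2z.png',b)
```

```text
-6 [ 441.4 -256.2   74. ] [261.3 220.7]
-5 [ 442.  -246.2   74. ] [261.3 210.2]
-4 [ 442.7 -236.3   74. ] [261.2 199.4]
-3 [ 443.3 -226.3   74. ] [261.2 188.4]
-2 [ 444.  -216.3   74. ] [261.1 177.2]
-1 [ 444.6 -206.3   74. ] [261.  165.8]
0 [ 445.3 -196.3   74. ] [261.  154.3]
1 [ 445.9 -186.4   74. ] [260.9 142.6]
2 [ 446.6 -176.4   74. ] [260.8 130.8]
3 [ 447.2 -166.4   74. ] [260.8 119. ]
4 [ 447.9 -156.4   74. ] [260.7 107.2]
5 [ 448.6 -146.4   74. ] [260.6  95.4]
6 [ 449.2 -136.5   74. ] [260.5  83.7]
```

View pics/w2z.png

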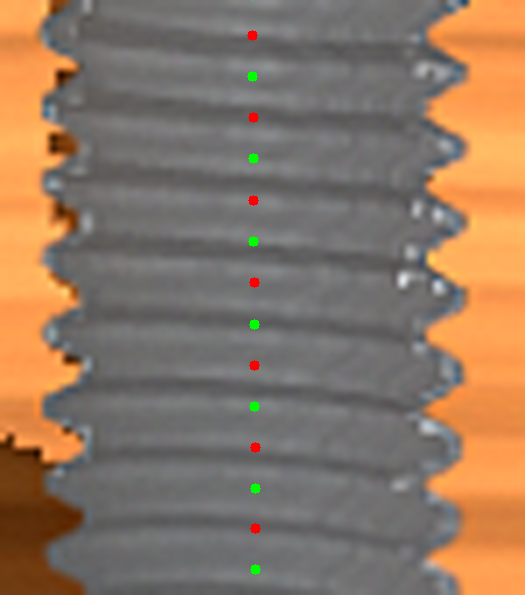

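Run:
```python
from h import *
s=json.load(open('w2.json'))
im=cv2.imread('pics/w2.png')
u=np.array([0.0654,0.9979]);base=np.array([445.7,-190.])
rows=[]
for z in (50,74):
  t=np.arange(-75,75,.5)
  for off in ((0,) if z==74 else (-24,24)):
    nrm=np.array([u[1],-u[0]])
    P=np.c_[base+u*t[:,None]+nrm*off,np.full(len(t),z)]
    q=wproj(P,s).astype(np.float32)
    v=cv2.remap(cv2.cvtColor(im,cv2.COLOR_BGR2GRAY),q[:,0],q[:,1],1).ravel().astype(float)
    sel=(t>-50)&(t<50);w=v[sel]-np.polyval(np.polyfit(t[sel],v[sel],3),t[sel])
    print(z,off,[(T,int(abs(np.sum(w*np.exp(-2j*np.pi*t[sel]/T))))) for T in np.arange(7,16,.5)])
# unrolled strip
f=4;t=np.arange(80,-80,-.25);o=np.arange(-30,30,.25)
X=base+u*t[:,None,None]+nrm*o[None,:,None]
zz=46+np.sqrt(np.maximum(28**2-o**2,0))
Z=np.broadcast_to(zz,X.shape[:2])
q=wproj(np.dstack([X,Z]).reshape(-1,3),s).reshape(*X.shape[:2],2).astype(np.float32)
r=cv2.remap(im,q[...,0],q[...,1],cv2.INTER_CUBIC);r=cv2.convertScaleAbs(r,alpha=2,beta=-80)
for k in range(0,640,40): cv2.line(r,(0,k),(8,k),(0,255,0),1)
cv2.imwrite('pics/unr.png',r[:600])
```

```text
50 -24 [(np.float64(7.0), 249), (np.float64(7.5), 193), (np.float64(8.0), 305), (np.float64(8.5), 683), (np.float64(9.0), 447), (np.float64(9.5), 154), (np.float64(10.0), 173), (np.float64(10.5), 484), (np.float64(11.0), 586), (np.float64(11.5), 486), (np.float64(12.0), 370), (np.float64(12.5), 331), (np.float64(13.0), 325), (np.float64(13.5), 293), (np.float64(14.0), 214), (np.float64(14.5), 102), (np.float64(15.0), 21), (np.float64(15.5), 125)]
50 24 [(np.float64(7.0), 301), (np.float64(7.5), 169), (np.float64(8.0), 26), (np.float64(8.5), 147), (np.float64(9.0), 188), (np.float64(9.5), 764), (np.float64(10.0), 1119), (np.float64(10.5), 1011), (np.float64(11.0), 562), (np.float64(11.5), 87), (np.float64(12.0), 233), (np.float64(12.5), 288), (np.float64(13.0), 183), (np.float64(13.5), 93), (np.float64(14.0), 171), (np.float64(14.5), 221), (np.float64(15.0), 205), (np.float64(15.5), 145)]
74 0 [(np.float64(7.0), 51), (np.float64(7.5), 73), (np.float64(8.0), 200), (np.float64(8.5), 273), (np.float64(9.0), 74), (np.float64(9.5), 54), (np.float64(10.0), 21), (np.float64(10.5), 62), (np.float64(11.0), 20), (np.float64(11.5), 34), (np.float64(12.0), 38), (np.float64(12.5), 11), (np.float64(13.0), 38), (np.float64(13.5), 44), (np.float64(14.0), 21), (np.float64(14.5), 22), (np.float64(15.0), 56), (np.float64(15.5), 74)]
```

View pics/unr.png

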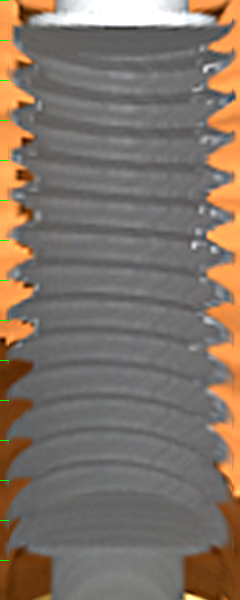

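Run:
```python
from h import *
s=json.load(open('w2.json'));im=cv2.imread('pics/w2.png');hsv=cv2.cvtColor(im,cv2.COLOR_BGR2HSV)
cv2.imwrite('pics/w2t.png',cv2.resize(im[40:75,200:430],None,fx=3.4,fy=3.4,interpolation=2))
cv2.imwrite('pics/w2b.png',cv2.resize(im[190:240,200:430],None,fx=3.4,fy=3.4,interpolation=2))
# hsv along board left edge columns to find top/bottom edges
for c in (212,225,310,335,345):
    col=hsv[:,c];print(c,[(r,tuple(int(v) for v in col[r])) for r in list(range(38,52))],'|',[(r,tuple(int(v) for v in col[r])) for r in range(208,224)])
```

```text
212 [(38, (20, 75, 163)), (39, (19, 83, 162)), (40, (20, 82, 161)), (41, (19, 82, 162)), (42, (19, 79, 165)), (43, (20, 78, 170)), (44, (20, 76, 174)), (45, (15, 108, 154)), (46, (13, 137, 170)), (47, (13, 133, 172)), (48, (13, 134, 170)), (49, (13, 132, 170)), (50, (13, 132, 172)), (51, (13, 133, 174))] | [(208, (13, 131, 105)), (209, (14, 128, 102)), (210, (13, 131, 101)), (211, (14, 129, 99)), (212, (14, 133, 102)), (213, (14, 128, 102)), (214, (14, 126, 101)), (215, (14, 130, 96)), (216, (13, 132, 93)), (217, (13, 131, 99)), (218, (22, 104, 113)), (219, (21, 109, 110)), (220, (20, 103, 111)), (221, (20, 101, 111)), (222, (20, 103, 111)), (223, (20, 101, 111))]
225 [(38, (20, 89, 175)), (39, (20, 90, 175)), (40, (20, 93, 178)), (41, (20, 97, 181)), (42, (20, 95, 186)), (43, (21, 93, 192)), (44, (22, 97, 161)), (45, (12, 136, 163)), (46, (13, 132, 168)), (47, (13, 133, 169)), (48, (13, 133, 169)), (49, (13, 131, 169)), (50, (13, 133, 171)), (51, (13, 131, 173))] | [(208, (14, 129, 103)), (209, (13, 129, 103)), (210, (14, 130, 100)), (211, (14, 129, 99)), (212, (13, 128, 102)), (213
[... 1587 characters left out ...]
(20, 113, 216))]
345 [(38, (21, 115, 207)), (39, (20, 114, 210)), (40, (21, 116, 213)), (41, (21, 117, 214)), (42, (21, 117, 214)), (43, (21, 117, 214)), (44, (20, 120, 217)), (45, (20, 119, 217)), (46, (21, 116, 218)), (47, (21, 116, 224)), (48, (17, 127, 171)), (49, (12, 140, 158)), (50, (13, 137, 168)), (51, (13, 137, 169))] | [(208, (13, 136, 172)), (209, (13, 136, 173)), (210, (13, 134, 175)), (211, (13, 134, 175)), (212, (13, 133, 174)), (213, (13, 134, 171)), (214, (13, 134, 169)), (215, (14, 136, 171)), (216, (13, 138, 166)), (217, (16, 122, 157)), (218, (21, 108, 192)), (219, (20, 109, 219)), (220, (20, 108, 214)), (221, (21, 108, 211)), (222, (21, 104, 210)), (223, (21, 102, 210))]
```

View pics/w2t.png

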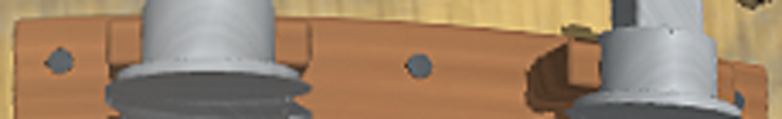

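View pics/w2b.png

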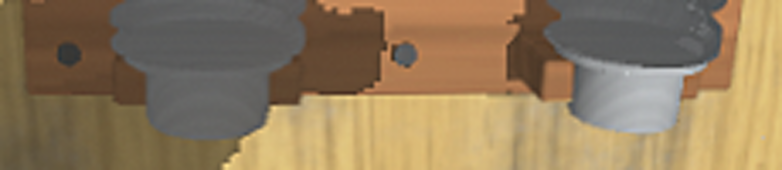

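Run:
```python
from h import *
s=json.load(open('w2.json'));u=np.array([0.0654,0.9979])
for c,t,b in((212,44.6,217.5),(225,43.9,217.3),(310,45.5,217.3),(335,47.3,217.3),(345,48,217.4)):
    P=wray([[c,t],[c,b]],12,s);print(c,P.round(1).tolist(),'mid s',(P[:,:2]@u).mean().round(2),'len',np.linalg.norm(P[1]-P[0]).round(1))
t=[np.array(wray([[c,r]],12,s))[0] for c,r in((212,44.6),(225,43.9),(310,45.5),(335,47.3),(345,48))]
b=[np.array(wray([[c,r]],12,s))[0] for c,r in((212,217.5),(225,217.3),(310,217.3),(335,217.3),(345,217.4))]
for q in(t,b):
    q=np.array(q);k=np.polyfit(q[:,0],q[:,1],1);print(k,'ang',np.degrees(np.arctan(k[0]))+90,'y at',np.polyval(k,446))
```

```text
212 [[402.5, -82.7, 12.0], [384.9, -271.8, 12.0]] mid s -151.11 len 189.9
225 [[416.2, -83.6, 12.0], [399.7, -272.5, 12.0]] mid s -150.97 len 189.6
310 [[504.7, -90.9, 12.0], [495.4, -279.5, 12.0]] mid s -152.1 len 188.9
335 [[531.7, -92.9, 12.0], [524.6, -281.9, 12.0]] mid s -152.47 len 189.2
345 [[542.9, -93.5, 12.0], [536.7, -283.1, 12.0]] mid s -152.58 len 189.7
[ -0.07868702 -50.97045369] ang 85.50083651971238 y at -86.06486299376897
[-7.44728731e-02 -2.42870748e+02] ang 85.74088106155904 y at -276.0856494095768
```

Run:
```python
from h import *
plan([290,145,90],YR,8)
im=cv2.imread('pics/top0.png');hsv=cv2.cvtColor(im,cv2.COLOR_BGR2HSV)
m=cv2.inRange(hsv,(5,200,180),(15,255,255));n,l,st,c=cv2.connectedComponentsWithStats(m)
for i in range(1,n):
    if st[i,4]>20: print(c[i],ray('top',c[i],40)[0].round(0))
```

```text
[ 11.5 -22.3 -45.9] [-0. -0.  0.]
[ 11.5 -22.3 -45.9] [-0. -0.  0.]
[ 11.5 -22.3 -45.9] [-0. -0.  0.]
[ 11.5 -22.3 -45.9] [-0. -0.  0.]
[ 11.5 -22.3 -45.9] [-0. -0.  0.]
[ 11.5 -22.3 -45.9] [-0. -0.  0.]
[ 11.5 -22.3 -45.9] [-0. -0.  0.]
[ 11.5 -22.3 -45.9] [-0. -0.  0.]
[41.49056604  6.18867925] [1025.  667.   40.]
[86.57142857  3.75      ] [1034.  546.   40.]
[102.           2.64516129] [1037.  505.   40.]
[164.29787234   4.27659574] [1035.  338.   40.]
[210.38150289   5.78612717] [1032.  215.   40.]
[262.56402439  14.92987805] [1007.   76.   40.]
[171.6097561    9.17073171] [1021.  318.   40.]
[236.66956522  24.37608696] [979. 144.  40.]
[227.04545455   9.72727273] [1021.  170.   40.]
[109.34444444  18.02222222] [993. 483.  40.]
[374.56521739  11.86956522] [1019. -221.   40.]
[398.57981928  29.49246988] [ 970. -283.   40.]
[125.22058824  22.22058824] [982. 440.  40.]
[76.         21.27777778] [983. 571.  40.]
[59.82857143 28.32142857] [962. 612.  40.]
[33.52 23.64] [975. 683.  40.]
[376.0952381   25.61904762] [ 980. -224.   40.]
[102.75        29.14285714] [961. 498.  40.]
[210.16
[... 1148 characters left out ...]
8333] [231. 495.  40.]
[102.         303.18181818] [255. 451.  40.]
[147.97368421 304.76315789] [253. 340.  40.]
[102.20175439 316.28947368] [225. 448.  40.]
[147.63265306 315.30612245] [229. 339.  40.]
[155.29166667 319.20833333] [220. 320.  40.]
[474.15384615 325.87179487] [ 219. -437.   40.]
[ 11.79411765 325.97058824] [198. 663.  40.]
[ 33.66666667 350.78969506] [142. 605.  40.]
[ 74.83067093 342.18956337] [164. 509.  40.]
[126.64249639 355.23593074] [137. 384.  40.]
[192.59264368 349.79632184] [152. 228.  40.]
[  7.05418719 352.39408867] [138. 668.  40.]
[ 62.05978261 355.11413043] [134. 537.  40.]
[ 45.46666667 367.65      ] [105. 574.  40.]
[  5.         381.04545455] [ 73. 666.  40.]
```

Request:
jog_arm:
  increments:
    - {"x":11.5,"y":-22,"z":-46,"rx":0,"ry":0,"rz":0,"hand":85}
    - {"x":11.5,"y":-22,"z":-46,"rx":0,"ry":0,"rz":0,"hand":85}
    - {"x":11.5,"y":-22,"z":-46,"rx":0,"ry":0,"rz":0,"hand":85}
    - {"x":11.5,"y":-22,"z":-46,"rx":0,"ry":0,"rz":0,"hand":85}
    - {"x":11.5,"y":-22,"z":-46,"rx":0,"ry":0,"rz":0,"hand":85}

```text
time_s: 1.88
eef_pos: [347.0, 2.7, 124.7]
ee_rot: [0.479, 0.52, 0.479, -0.52]
force: [0.7, -0.3, 0.2]
grip_width: 0.995
```

Request:
jog_arm:
  increments:
    - {"x":11.5,"y":-22,"z":-46,"rx":0,"ry":0,"rz":0,"hand":85}
    - {"x":11.5,"y":-22,"z":-46,"rx":0,"ry":0,"rz":0,"hand":85}
    - {"x":11.5,"y":-22,"z":-46,"rx":0,"ry":0,"rz":0,"hand":85}
    - {"x":0,"y":0,"z":0,"rx":0,"ry":0,"rz":0,"hand":85}

```text
time_s: 2.38
eef_pos: [291.3, 146.4, 89.9]
ee_rot: [-0.481, -0.518, -0.481, 0.519]
force: [1.2, -0.5, -0.2]
grip_width: 0.994
```

Run:
```python
from h import *
s,im=wshot('w3');print(tool(s)[1].round(3))
```

```text
2.375 [291.3 146.4  89.9]
[[-0.001  0.997 -0.075]
 [-0.    -0.075 -0.997]
 [-1.    -0.001  0.   ]]
```

View pics/w3.png

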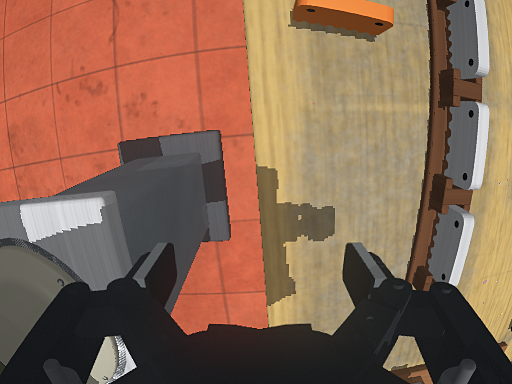

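Run:
```python
import cv2
a=cv2.imread('pics/w3.png')[0:300,420:500]
b=cv2.rotate(a,cv2.ROTATE_90_CLOCKWISE)
cv2.imwrite('pics/w3c.png',cv2.resize(b,None,fx=2.6,fy=4,interpolation=2))
```

```text
(no output)
```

View pics/w3c.png

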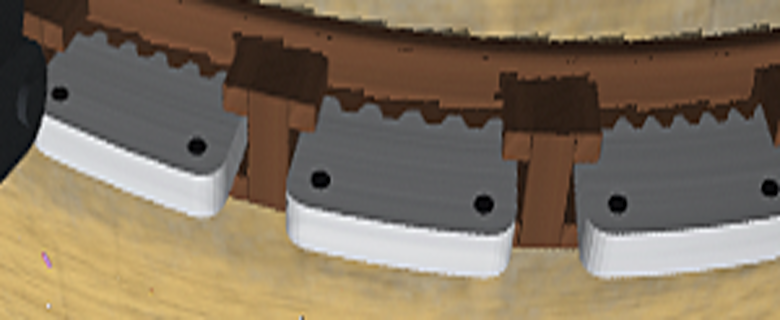

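Run:
```python
from h import *
s=json.load(open('w3.json'))
for nm,t in(('right',[(612,122),(636,124),(660,124),(686,121),(711,118),(736,112)]),('mid',[(374,108),(417,116),(457,123),(498,122)]),('left',[(96,36),(127,42),(158,57),(189,66)])):
    P=wray([[420+y/4,299-x/2.6] for x,y in t],9,s);print(nm,np.linalg.norm(np.diff(P,axis=0),axis=1).round(1),P.mean(0).round(0))
```

```text
right [8.6 8.6 9.3 9.2 9.2] [467. 282.   9.]
mid [14.7 13.7 13.8] [461. 200.   9.]
left [13.1 12.4 12.1] [452.  94.   9.]
```

Run:
```python
from h import *
plan([466,230,182],YR,5)
```

```text
[-18.3  33.3 -19.6] [-0.  0. -0.]
[-18.3  33.3 -19.6] [-0.  0. -0.]
[-18.3  33.3 -19.5] [-0.  0. -0.]
[-18.3  33.3 -19.5] [-0.  0. -0.]
[-18.3  33.3 -19.5] [-0.  0. -0.]
```

Request:
jog_arm:
  increments:
    - {"x":-23,"y":41.5,"z":-24.5,"rx":0,"ry":0,"rz":0,"hand":60}
    - {"x":-23,"y":41.5,"z":-24.5,"rx":0,"ry":0,"rz":0,"hand":60}
    - {"x":-23,"y":41.5,"z":-24.5,"rx":0,"ry":0,"rz":0,"hand":60}
    - {"x":-23,"y":41.5,"z":-24.5,"rx":0,"ry":0,"rz":0,"hand":60}
    - {"x":0,"y":0,"z":0,"rx":0,"ry":0,"rz":0,"hand":60}

```text
time_s: 3.05
eef_pos: [469.7, 228.4, 183.8]
ee_rot: [0.48, 0.521, 0.478, -0.519]
force: [-0.5, -0.1, -0.5]
grip_width: 0.703
```

Run:
```python
from h import *
s,im=wshot('w4');print(tool(s)[1].round(3))
```

```text
3.05 [469.7 228.4 183.8]
[[ 0.004  0.997 -0.082]
 [ 0.001 -0.082 -0.997]
 [-1.     0.004 -0.001]]
```

View pics/w4.png

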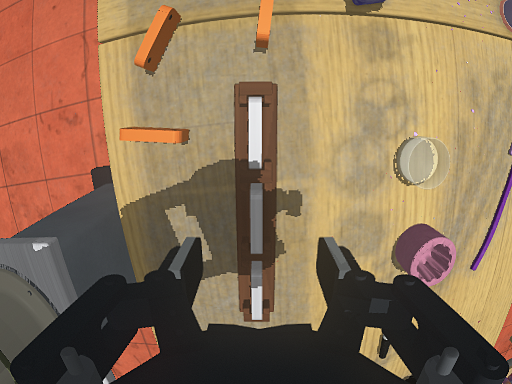

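```bash
cat > leaf.py <<'E'
from h import *
def leaf(name,r0,r1,c0=235,c1=280,z=48.5,thr=75,vmin=140):
    s=json.load(open(name+'.json'));im=cv2.imread(f'pics/{name}.png');hsv=cv2.cvtColor(im,cv2.COLOR_BGR2HSV)
    m=((hsv[...,1]<thr)&(hsv[...,2]>vmin)).astype(np.uint8);k=np.zeros_like(m);k[r0:r1,c0:c1]=1;m&=k
    n,l,st,_=cv2.connectedComponentsWithStats(m);i=1+st[1:,4].argmax();print(st[i])
    c=max(cv2.findContours((l==i).astype(np.uint8),0,1)[0],key=len);r=cv2.minAreaRect(c)
    B=cv2.boxPoints(r);P=wray(B,z,s);print(r,P.mean(0).round(1));
    for j in range(2): d=P[j+1]-P[j];print('side',np.linalg.norm(d).round(1),np.degrees(np.arctan2(d[1],d[0])).round(1))
    return P
E
python3 - <<'E'
from leaf import *
leaf('w4',80,180)
a=cv2.imread('pics/w4.png')[70:330,215:300];cv2.imwrite('pics/w4c.png',cv2.resize(a,None,fx=2.2,fy=2.2,interpolation=2))
cv2.imwrite('pics/w4d.png',cv2.resize(cv2.imread('pics/w4.png')[80:180,225:290],None,fx=6,fy=6,interpolation=2))
E
```

```text
[248  97  14  71 876]
((254.5, 132.0), (70.0, 13.0), 90.0) [470.6 282.6  48.5]
side 12.0 -4.8
side 66.2 -94.6
```

View pics/w4d.png

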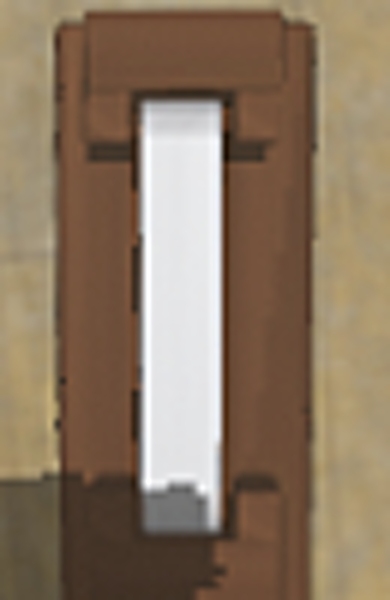

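Run:
```python
from h import *
plan([470.6,280,70],-0.078,4)
```

```text
[ 28.1  -0.3 -13. ] [-0.001  0.    -0.   ]
[ 28.1  -0.3 -13. ] [-0.001  0.    -0.   ]
[ 28.1  -0.3 -13. ] [-0.001  0.    -0.   ]
[ 28.1  -0.3 -13. ] [-0.001  0.    -0.   ]
```

Request:
jog_arm:
  increments:
    - {"x":28,"y":0,"z":-13,"rx":0,"ry":0,"rz":0,"hand":50}
    - {"x":28,"y":0,"z":-13,"rx":0,"ry":0,"rz":0,"hand":45}
    - {"x":28,"y":0,"z":-13,"rx":0,"ry":0,"rz":0,"hand":40}
    - {"x":20,"y":0,"z":-13,"rx":0,"ry":0,"rz":0,"hand":40}
    - {"x":0,"y":0,"z":0,"rx":0,"ry":0,"rz":0,"hand":40}

```text
time_s: 3.72
eef_pos: [469.0, 280.2, 77.0]
ee_rot: [-0.479, -0.518, -0.48, 0.521]
force: [-0.7, -0.3, -0.2]
grip_width: 0.466
```

Run:
```python
from h import *
print(sense()['dq'].round(3))
s,im=wshot('w5');print(tool(s)[1].round(3));plan([470.6,280,21],-0.078,1)
```

```text
[-0.009 -0.039 -0.027 -0.003  0.018 -0.009]
3.725 [469.  280.2  77. ]
[[-0.004  0.997 -0.079]
 [-0.001 -0.079 -0.997]
 [-1.    -0.003  0.002]]
[57.2  1.   0.2] [-0.001  0.001  0.001]
```

View pics/w5.png

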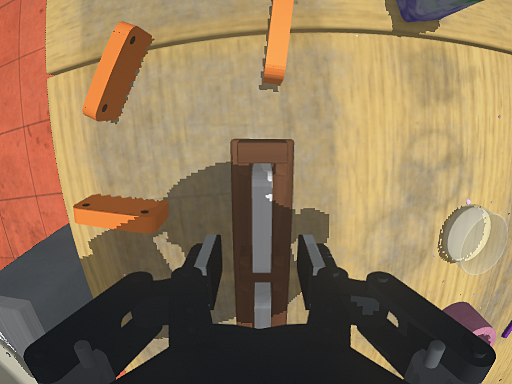

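Request:
jog_arm:
  increments:
    - {"x":30,"y":1,"z":0,"rx":0,"ry":0,"rz":0,"hand":40}
    - {"x":20,"y":0,"z":0,"rx":0,"ry":0,"rz":0,"hand":40}
    - {"x":5,"y":0,"z":0,"rx":0,"ry":0,"rz":0,"hand":40}
    - {"x":0,"y":0,"z":0,"rx":0,"ry":0,"rz":0,"hand":40}

```text
time_s: 4.28
eef_pos: [471.5, 281.2, 24.3]
ee_rot: [0.48, 0.52, 0.48, -0.519]
force: [-0.2, -0.2, 0.4]
grip_width: 0.466
```

Run:
```python
from h import *
plan([470.6,280,21],-0.078,1)
s=sense();print(s['force'],s['eef_pos']);save('sc2',capture('scene')[170:300,170:330].repeat(4,0).repeat(4,1))
```

```text
[ 3.3 -0.8  1.3] [-0.001 -0.    -0.001]
[-0.18039928 -0.15553857  0.41539269] [471.49550138 281.20295323  24.26268376]
```

View pics/sc2.png

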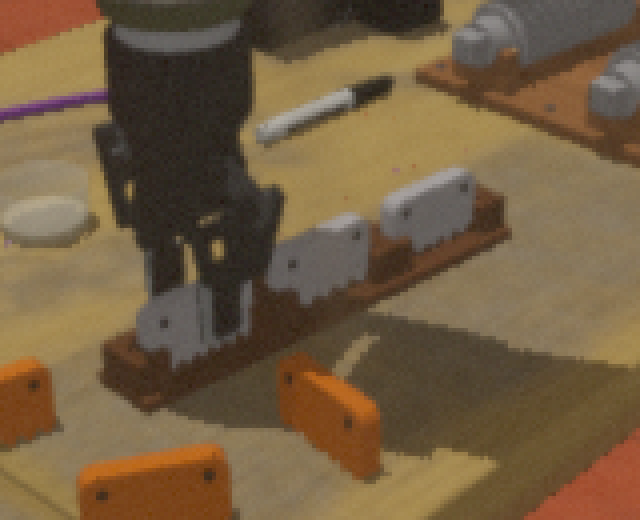

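Request:
jog_arm:
  increments:
    - {"x":2,"y":-0.5,"z":0,"rx":0,"ry":0,"rz":0,"hand":5}
    - {"x":0,"y":0,"z":0,"rx":0,"ry":0,"rz":0,"hand":5}
    - {"x":0,"y":0,"z":0,"rx":0,"ry":0,"rz":0,"hand":5}
    - {"x":0,"y":0,"z":0,"rx":0,"ry":0,"rz":0,"hand":5}
    - {"x":0,"y":0,"z":0,"rx":0,"ry":0,"rz":0,"hand":5}
  force: 40

```text
time_s: 4.95
eef_pos: [470.7, 281.7, 21.8]
ee_rot: [0.48, 0.519, 0.48, -0.519]
force: [-1.2, -1.4, 6.0]
grip_width: 0.135
```

Run:
```python
from h import *
s,im=wshot('w6');print(s['grip_width'],s['force'],tool(s)[1].round(4).tolist())
```

```text
4.95 [470.7 281.7  21.8]
0.13460752381606086 [-1.20119028 -1.43419162  6.02908402] [[0.0006, 0.997, -0.0778], [0.0001, -0.0778, -0.997], [-1.0, 0.0006, -0.0002]]
```

View pics/w6.png

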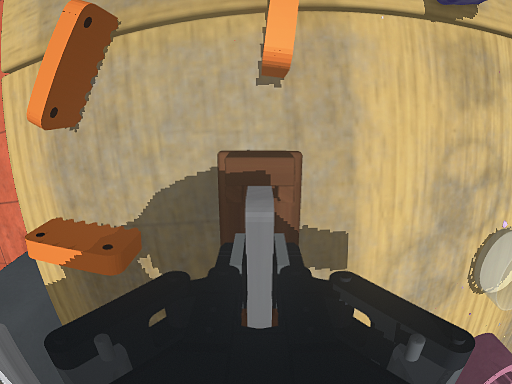

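Request:
jog_arm:
  increments:
    - {"x":-15,"y":0,"z":0,"rx":0,"ry":0,"rz":0,"hand":5}
    - {"x":-45,"y":0,"z":0,"rx":0,"ry":0,"rz":0,"hand":5}
    - {"x":-45,"y":0,"z":0,"rx":0,"ry":0,"rz":0,"hand":5}
    - {"x":-10,"y":0,"z":20,"rx":0,"ry":0,"rz":0,"hand":5}
    - {"x":0,"y":0,"z":40,"rx":0,"ry":0,"rz":0,"hand":5}

```text
time_s: 5.62
eef_pos: [465.6, 221.3, 136.8]
ee_rot: [0.481, 0.519, 0.48, -0.518]
force: [-0.7, -1.6, -1.7]
grip_width: 0.131
```

Run:
```python
from h import *
print(sense()['grip_width'])
plan([446.3,-181.6,125],-0.076,7)
```

```text
0.13116247533022551
[ 1.7  1.6 57.6] [-0. -0. -0.]
[ 1.7  1.6 57.6] [-0. -0. -0.]
[ 1.7  1.6 57.6] [-0. -0. -0.]
[ 1.7  1.6 57.6] [-0. -0. -0.]
[ 1.7  1.6 57.6] [-0. -0. -0.]
[ 1.7  1.6 57.6] [-0. -0. -0.]
[ 1.7  1.6 57.6] [-0. -0. -0.]
```

Request:
jog_arm:
  increments:
    - {"x":0,"y":1.6,"z":55,"rx":0,"ry":0,"rz":0,"hand":5}
    - {"x":0,"y":1.6,"z":55,"rx":0,"ry":0,"rz":0,"hand":5}
    - {"x":0,"y":1.6,"z":55,"rx":0,"ry":0,"rz":0,"hand":5}
    - {"x":0,"y":1.6,"z":55,"rx":0,"ry":0,"rz":0,"hand":5}
    - {"x":0,"y":1.6,"z":55,"rx":0,"ry":0,"rz":0,"hand":5}

```text
time_s: 6.25
eef_pos: [451.2, -54.9, 135.9]
ee_rot: [-0.48, -0.519, -0.48, 0.519]
force: [1.2, 0.2, -1.1]
grip_width: 0.132
```

Request:
jog_arm:
  increments:
    - {"x":0,"y":1.6,"z":55,"rx":0,"ry":0,"rz":0,"hand":5}
    - {"x":0,"y":1.6,"z":40,"rx":0,"ry":0,"rz":0,"hand":5}
    - {"x":0,"y":0,"z":20,"rx":0,"ry":0,"rz":0,"hand":5}
    - {"x":0,"y":0,"z":0,"rx":0,"ry":0,"rz":0,"hand":5}

```text
time_s: 6.75
eef_pos: [445.7, -168.8, 135.8]
ee_rot: [-0.479, -0.52, -0.48, 0.52]
force: [0.9, 0.8, -1.0]
grip_width: 0.131
```

Run:
```python
from h import *
s,im=wshot('w7');print(s['force'],s['dq'].round(3),tool(s)[1].round(4).tolist())
plan([446.3,-181.6,95],-0.076,1)
sc=capture('scene');save('sc3',cv2.resize(sc[120:230,250:390],None,fx=5,fy=5,interpolation=2))
```

```text
6.75 [ 445.7 -168.8  135.8]
[ 0.89725497  0.77670244 -1.00737966] [ 0.046 -0.011  0.013  0.007  0.004  0.019] [[-0.0011, 0.9968, -0.0804], [0.0008, -0.0804, -0.9968], [-1.0, -0.0012, -0.0007]]
[40.8  1.6 13.8] [-0.003 -0.001  0.001]
```

View pics/w7.png

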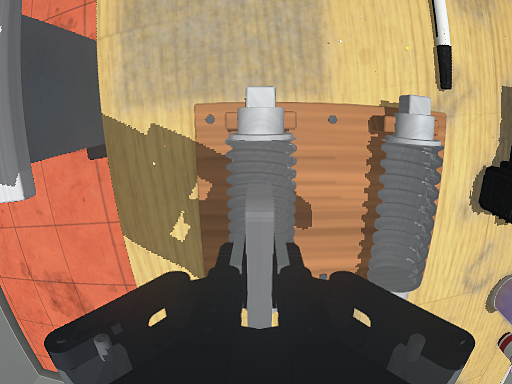

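View pics/sc3.png

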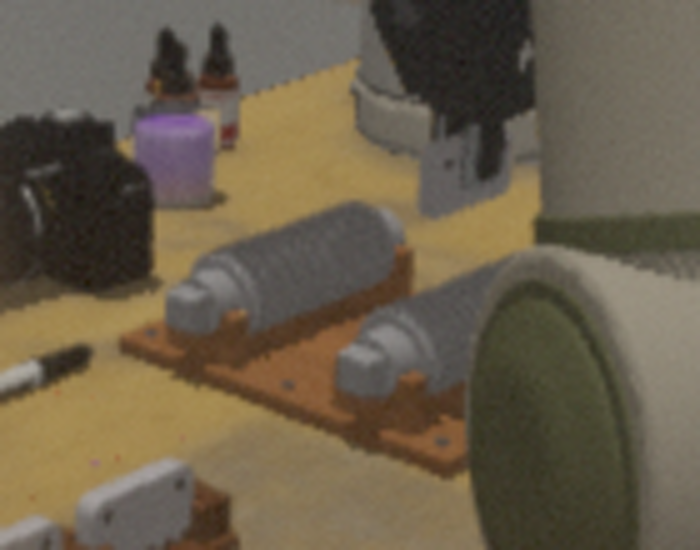

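Request:
jog_arm:
  increments:
    - {"x":25,"y":1,"z":9,"rx":-0.003,"ry":0,"rz":0,"hand":5}
    - {"x":15,"y":0.5,"z":4.5,"rx":0,"ry":0,"rz":0,"hand":5}
    - {"x":0,"y":0,"z":0,"rx":0,"ry":0,"rz":0,"hand":5}
    - {"x":0,"y":0,"z":0,"rx":0,"ry":0,"rz":0,"hand":5}

```text
time_s: 7.35
eef_pos: [447.3, -181.1, 96.9]
ee_rot: [0.481, 0.518, 0.481, -0.518]
force: [0.1, 0.6, -1.3]
grip_width: 0.134
```

Run:
```python
from h import *
s=sense();print(s['force'],tool(s)[1].round(4).tolist())
plan([446.3,-181.6,88],-0.076,1)
```

```text
[ 0.07018198  0.59598866 -1.25231128] [[0.0006, 0.9972, -0.0746], [-0.0003, -0.0746, -0.9972], [-1.0, 0.0006, 0.0003]]
[ 8.9 -1.   0.5] [ 0.001  0.    -0.001]
```

Request:
jog_arm:
  increments:
    - {"x":5,"y":-1,"z":0.5,"rx":0,"ry":0,"rz":0,"hand":5}
    - {"x":2,"y":0,"z":0,"rx":0,"ry":0,"rz":0,"hand":5}
    - {"x":2,"y":0,"z":0,"rx":0,"ry":0,"rz":0,"hand":5}
    - {"x":0,"y":0,"z":0,"rx":0,"ry":0,"rz":0,"hand":5}

```text
time_s: 7.85
eef_pos: [446.0, -181.8, 87.2]
ee_rot: [-0.481, -0.518, -0.481, 0.518]
force: [-0.3, -0.5, -1.0]
grip_width: 0.133
```

Request:
jog_arm:
  increments:
    - {"x":1.5,"y":0,"z":0,"rx":0,"ry":0,"rz":0,"hand":5}
    - {"x":0,"y":0,"z":0,"rx":0,"ry":0,"rz":0,"hand":5}

```text
time_s: 8.1
eef_pos: [446.0, -181.8, 85.7]
ee_rot: [-0.481, -0.518, -0.481, 0.518]
force: [0.5, -0.8, -0.4]
grip_width: 0.13
```

Request:
jog_arm:
  increments:
    - {"x":1,"y":0,"z":0,"rx":0,"ry":0,"rz":0,"hand":5}
    - {"x":0,"y":0,"z":0,"rx":0,"ry":0,"rz":0,"hand":5}

```text
time_s: 8.35
eef_pos: [446.0, -181.8, 84.7]
ee_rot: [-0.481, -0.518, -0.481, 0.518]
force: [0.1, 0.1, -0.7]
grip_width: 0.132
```

Request:
jog_arm:
  increments:
    - {"x":0.8,"y":0,"z":0,"rx":0,"ry":0,"rz":0,"hand":5}
    - {"x":0,"y":0,"z":0,"rx":0,"ry":0,"rz":0,"hand":5}

```text
time_s: 8.6
eef_pos: [446.0, -181.8, 83.9]
ee_rot: [-0.481, -0.518, -0.481, 0.518]
force: [-0.0, -0.5, -0.8]
grip_width: 0.134
```

Request:
jog_arm:
  increments:
    - {"x":0.8,"y":0,"z":0,"rx":0,"ry":0,"rz":0,"hand":5}
    - {"x":0,"y":0,"z":0,"rx":0,"ry":0,"rz":0,"hand":5}

```text
time_s: 8.85
eef_pos: [446.1, -181.8, 83.3]
ee_rot: [0.481, 0.518, 0.481, -0.518]
force: [0.3, 0.1, 1.2]
grip_width: 0.133
```

Request:
jog_arm:
  increments:
    - {"x":0.6,"y":0,"z":0,"rx":0,"ry":0,"rz":0,"hand":5}
    - {"x":0,"y":0,"z":0,"rx":0,"ry":0,"rz":0,"hand":5}

```text
time_s: 9.1
eef_pos: [446.1, -181.8, 83.2]
ee_rot: [0.481, 0.518, 0.481, -0.518]
force: [-2.6, 1.9, 7.8]
grip_width: 0.133
```

Run:
```python
from h import *
for name,rngs in(('w2',((42,57),(60,64),(214,226))),('w7',((110,126),(133,138)))):
    s=json.load(open(name+'.json'));im=cv2.imread(f'pics/{name}.png');hsv=cv2.cvtColor(im,cv2.COLOR_BGR2HSV)
    m=hsv[...,1]<75;m[:,:215]=0;m[:,315:]=0
    if name=='w2': m[:40]=0
    for r0,r1 in rngs:
        o=[]
        for r in range(r0,r1):
            xs=np.where(m[r])[0]
            # longest run
            g=np.split(xs,np.where(np.diff(xs)>1)[0]+1);x=max(g,key=len)
            P=wray([[x[0]-.5,r],[x[-1]+.5,r]],47,s);o.append([*P.mean(0)[:2],P[1,0]-P[0,0]])
        o=np.array(o);print(name,r0,np.median(o,0).round(2),o[:,0].std().round(2))
```

```text
w2 42 [ 452.3  -100.23   35.87] 0.26
w2 60 [ 451.24 -112.2    49.64] 0.24
w2 214 [ 440.13 -265.     35.81] 0.26
w7 110 [ 452.25 -100.6    35.52] 0.27
w7 133 [ 451.21 -114.21   49.84] 0.38
```

Run:
```python
from h import *
s=json.load(open('w7.json'));im=cv2.imread('pics/w7.png');g=cv2.cvtColor(im,cv2.COLOR_BGR2GRAY).astype(int)
for r in (245,260,275,290,300,310): print(r,g[r,236:284].tolist())
print(wproj([[445.7,-168.8,162.5],[445.7+.07*20,-148.8,162.5]],s))
for a,b,r in((247,273,0),): pass
```

```text
245 [103, 103, 103, 102, 103, 103, 106, 104, 35, 59, 141, 131, 129, 128, 129, 129, 130, 129, 129, 128, 128, 128, 127, 127, 129, 129, 131, 130, 130, 130, 131, 132, 130, 130, 130, 131, 135, 104, 28, 81, 108, 105, 102, 103, 104, 103, 103, 103]
260 [102, 103, 102, 102, 104, 110, 45, 36, 38, 33, 46, 143, 130, 129, 128, 128, 128, 128, 128, 129, 128, 128, 128, 127, 128, 131, 129, 130, 131, 130, 131, 131, 131, 130, 130, 137, 100, 29, 39, 37, 46, 91, 107, 103, 103, 103, 103, 102]
275 [39, 39, 39, 38, 35, 54, 42, 41, 41, 40, 24, 112, 134, 128, 128, 128, 127, 129, 129, 129, 127, 127, 127, 128, 128, 129, 129, 130, 130, 129, 129, 129, 129, 130, 133, 121, 69, 33, 41, 43, 44, 40, 39, 39, 40, 41, 42, 43]
290 [39, 38, 38, 39, 38, 36, 38, 40, 39, 38, 25, 105, 133, 128, 127, 127, 127, 128, 128, 128, 128, 128, 126, 127, 127, 128, 128, 129, 129, 129, 128, 128, 128, 130, 134, 118, 55, 35, 40, 42, 40, 39, 40, 41, 39, 40, 40, 40]
300 [36, 37, 38, 37, 37, 37, 36, 40, 38, 37, 21, 128, 132, 127, 126, 125, 127, 128, 128, 128, 127, 128, 126, 127, 128, 127, 129, 128, 129, 128, 128, 127, 129, 127, 131, 142, 51, 33, 37, 39, 57, 38, 38, 40, 38, 37, 36, 37]
310 [35, 35, 36, 36, 25, 66, 163, 208, 205, 202, 150, 118, 124, 126, 125, 125, 127, 127, 126, 127, 127, 126, 127, 127, 126, 128, 126, 127, 127, 126, 128, 127, 127, 128, 126, 120, 187, 176, 169, 164, 157, 86, 26, 34, 38, 37, 35, 36]
[[258.87689387 276.22038557]
 [258.37420858 236.13121673]]
```

Request:
jog_arm:
  increments:
    - {"x":-0.6,"y":0,"z":0,"rx":0,"ry":0,"rz":0,"hand":5}
    - {"x":0,"y":0,"z":0,"rx":0,"ry":0,"rz":0,"hand":5}
  force: 20

```text
time_s: 9.35
eef_pos: [446.1, -181.8, 83.3]
ee_rot: [0.481, 0.518, 0.481, -0.518]
force: [-0.3, 0.7, 2.5]
grip_width: 0.131
```

Request:
jog_arm:
  increments:
    - {"x":0,"y":0,"z":0,"rx":0,"ry":0,"rz":0,"hand":11}
    - {"x":0,"y":0,"z":0,"rx":0,"ry":0,"rz":0,"hand":12}
    - {"x":0,"y":0,"z":0,"rx":0,"ry":0,"rz":0,"hand":13}
    - {"x":0,"y":0,"z":0,"rx":0,"ry":0,"rz":0,"hand":14}
    - {"x":0,"y":0,"z":0,"rx":0,"ry":0,"rz":0,"hand":15}

```text
time_s: 9.98
eef_pos: [446.0, -181.8, 83.1]
ee_rot: [-0.481, -0.518, -0.481, 0.518]
force: [0.8, 0.6, -0.4]
grip_width: 0.17
```

Run:
```python
from h import *
s,im=wshot('w8');save('w8c',cv2.resize(im[160:345,190:330],None,fx=3.2,fy=3.2,interpolation=2))
```

```text
9.975 [ 446.  -181.8   83.1]
```

View pics/w8c.png

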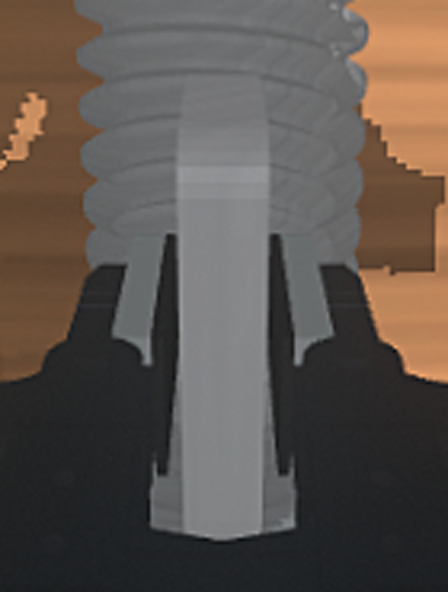

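Request:
jog_arm:
  increments:
    - {"x":0,"y":0,"z":0,"rx":0,"ry":0,"rz":0,"hand":18}
    - {"x":0,"y":0,"z":0,"rx":0,"ry":0,"rz":0,"hand":22}
    - {"x":0,"y":0,"z":0,"rx":0,"ry":0,"rz":0,"hand":28}
    - {"x":0,"y":0,"z":0,"rx":0,"ry":0,"rz":0,"hand":34}
    - {"x":0,"y":0,"z":0,"rx":0,"ry":0,"rz":0,"hand":40}

```text
time_s: 10.65
eef_pos: [446.0, -181.8, 83.2]
ee_rot: [0.481, 0.518, 0.481, -0.518]
force: [-0.3, -0.3, -0.3]
grip_width: 0.469
```

Run:
```python
from h import *
s,im=wshot('w9');save('w9c',cv2.resize(im[160:345,190:330],None,fx=3.2,fy=3.2,interpolation=2))
```

```text
10.65 [ 446.  -181.8   83.2]
```

View pics/w9c.png

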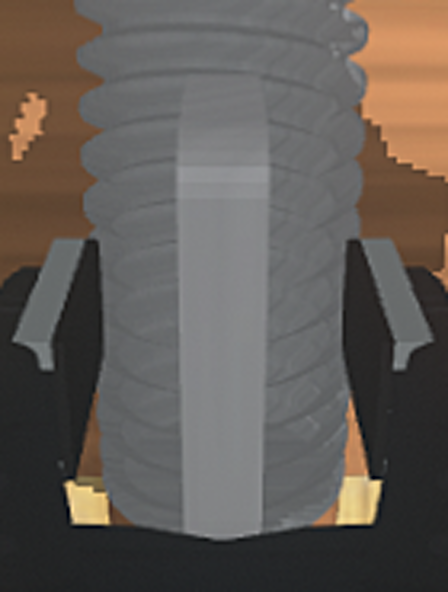

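Leaf stands free and unmoved. Retreat straight up, then aside for a check view.

Request:
jog_arm:
  increments:
    - {"x":-15,"y":0,"z":0,"rx":0,"ry":0,"rz":0,"hand":45}
    - {"x":-35,"y":0,"z":0,"rx":0,"ry":0,"rz":0,"hand":60}
    - {"x":-45,"y":0,"z":0,"rx":0,"ry":0,"rz":0,"hand":85}
    - {"x":-20,"y":-2,"z":45,"rx":0,"ry":0,"rz":0,"hand":85}
    - {"x":0,"y":0,"z":0,"rx":0,"ry":0,"rz":0,"hand":85}

```text
time_s: 11.32
eef_pos: [440.9, -228.7, 200.6]
ee_rot: [0.482, 0.519, 0.479, -0.519]
force: [-0.4, 1.6, -0.1]
grip_width: 0.996
```

Run:
```python
from h import *
s,im=wshot('w10');save('w10c',cv2.resize(im[20:250,190:430],None,fx=2.5,fy=2.5,interpolation=2))
sc=capture('scene');save('sc4',cv2.resize(sc[120:270,180:390],None,fx=3.8,fy=3.8,interpolation=2))
```

```text
11.325 [ 440.9 -228.7  200.6]
```

View pics/w10c.png

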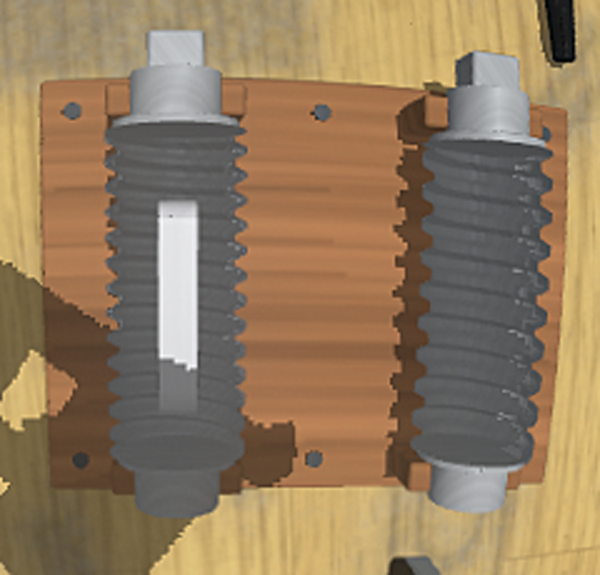

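View pics/sc4.png

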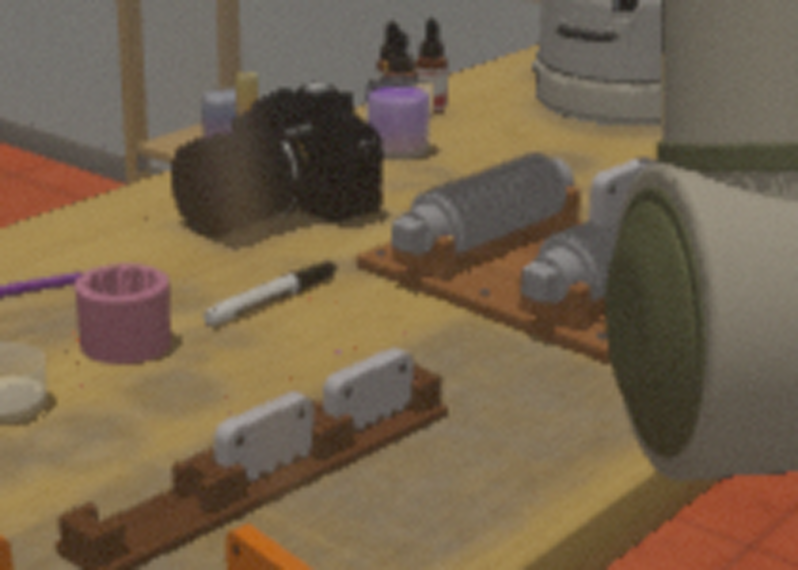

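Request:
jog_arm:
  increments:
    - {"x":0,"y":0,"z":50,"rx":0,"ry":0,"rz":0,"hand":85}
    - {"x":0,"y":0,"z":55,"rx":0,"ry":0,"rz":0,"hand":85}
    - {"x":0,"y":0,"z":55,"rx":0,"ry":0,"rz":0,"hand":85}
    - {"x":0,"y":0,"z":40,"rx":0,"ry":0,"rz":0,"hand":85}
    - {"x":0,"y":0,"z":0,"rx":0,"ry":0,"rz":0,"hand":85}

```text
time_s: 12.05
eef_pos: [425.2, -426.9, 196.9]
ee_rot: [0.48, 0.519, 0.481, -0.519]
force: [-0.1, 0.2, -1.1]
grip_width: 0.996
```

Run:
```python
from h import *
sc=capture('scene');save('sc5',cv2.resize(sc[120:230,250:390],None,fx=5,fy=5,interpolation=2))
t=capture('top');save('t5',cv2.resize(t[120:270,150:420],None,fx=2.9,fy=2.9,interpolation=2))
print(sense()['time_s'])
print(proj('scene',[[446.1,-181.8,z] for z in (69.5,110,114)]))
```

```text
12.15
[[343.83595749 176.72229093]
 [344.86835729 163.32093618]
 [344.97188018 161.97712833]]
```

View pics/sc5.png

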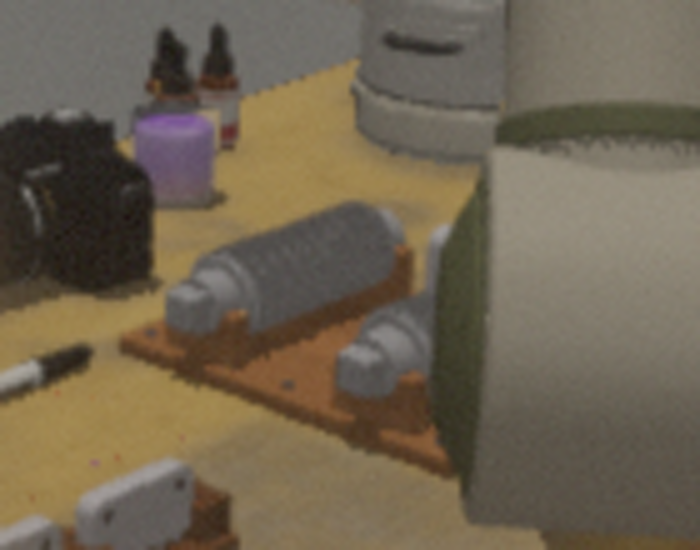

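View pics/t5.png

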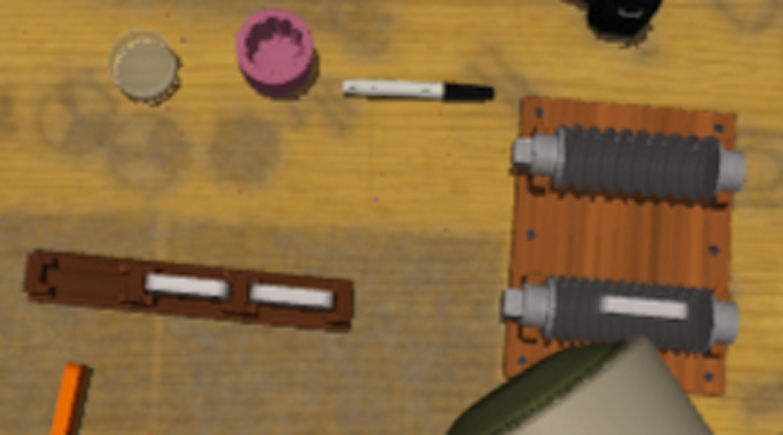

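Run:
```python
from rig import finish_job,sense
print(sense()['force']);print(finish_job())
```

```text
[-0.15870751  0.01954471  0.21240246]
the job is handed in; nothing more can be done
None
```

The matching leaf now stands on its own near the middle of the nearer screw's thread, with its teeth fully home. The other two leaves were never touched and still stand in the rack. I handed the job in at about 12 s of the 72 s allowed.

- **Choosing the leaf:** The wrist camera gave a thread spacing of about 10 mm on the nearer screw. The teeth of the three racked leaves read about 9, 14 and 12.5 mm. I took the finest one, in the bay at y ≈ 280 mm, and it fitted on the first try, so I did not need to try the others.
- **Seating:** The leaf slid past crest height with no force. It touched down with the tool at 83.2–83.3 mm, where full mesh was predicted at 83.3 mm; a wrong leaf would have stopped about 4 mm higher. It is within about 0.3 mm of the screw's centre line and within about 1 mm of mid-thread.
- **After release:** Close-up pictures showed the leaf did not move when the fingers opened. The later wrist and top views showed it still upright, and the things near the rack and screws where they had been.

**Checks that disagreed or were limited:**
- The top and wrist cameras differ by about 4 mm in y. I worked only from the distance between leaf and screw as the wrist camera saw it, which cancels that.
- The nearer screw's thread looked wrong at first because the pictures show the inside of its lower half. I worked out the groove position allowing for that, and the board's middle and the contact height both agreed.
- In the last scene view the arm hid most of the seated leaf, so that check rests on the wrist and top views and the contact height.

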